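# Open and zero the jeweller's balance

### The arm

A 6-joint arm with a two-finger parallel gripper is mounted at the origin on the work surface. World frame = base frame: x ahead of the robot, y to its left, z up, the work surface at z = 0. Lengths are in mm, angles in rad, forces in N, time in s.
With the tool pointing down it reaches from about 375 to 925 mm from the base axis. Payload 5.7 kg.
Tool frame: the origin (TCP) lies at the very end of the fingers, on their centre line; the grasp point (between the pads) lies 19 mm behind it; z points along the fingers, y is the line along which they close (so a half turn about z gives the same grasp; the last joint's range is limited). The gripper opens to 88 mm and grips with 3 to 60 N. Pads are 20 mm wide; open, the fingers measure 115 mm over their backs; the gripper's body (75 mm by 178 mm) begins 61 mm behind the grasp point.
Start: joints at [1.212, 0.359, 1.51, -0, 1.272, -0.115], TCP at [144.829, 582.226, 222.623] pointing down, gripper open.
Joint ranges: [-2.97, 2.97], [-1.01, 2.36], [0.21, 2.38], [-0.96, 4.11], [0.2, 2.71], [-2.98, 2.98]. Speed limits (rad/s): [2.39, 2.39, 3.14, 3.14, 3.14, 3.14].

### API

Orientations are given as a unit quaternion [x, y, z, w].
In Python, from station import bot, eyes gives the robot as it stands. The module is installed in compiled form; this text tells all that it offers.
- The arm moves only by the shell command python3 -m crank 'ROWS'. ROWS is JSON, a list of rows, each a list of 3 entries, a list of its own where there are three numbers: the turn, a rotation vector about the world's x, y, z in degrees, then the shift along the world's x, y, z in cm, then the closure, from 0 (fully open) to 1 (shut). In form: [[[rx, ry, rz], [dx, dy, dz], gripper], ...]. A call has 1 to 5 rows; each row shifts and turns the commanded pose from where the row before left it; what a row does not reach is not made up. A row lasts 1/10 s, in which the tool goes at most 50 mm and 8.59 degrees, less where a joint would pass 70% of its speed; a pose out of reach is approached as far as the arm can. A call with a gripper value outside its range is refused whole. The fingers move at their own pace and stop on an object; the grip force is fixed at half the most. Time passes only in rows, so rows that do not move let the fingers close. It gives the time, the measured TCP pose, the force, the opening and the grip force at its end, in the units of the state.
- bot.get_state(): the state, without advancing time (a new reading comes with each control period).
- eyes.get_image(name): name is "scene" or "top" or "wrist"; returns the picture (384x512x3 uint8, red, green, blue); there is no depth.
- eyes.camera_model(name): a dict with "fx", "fy", "cx", "cy" (pixels), "R" (3x3) and "t" (3): a world point X has camera coordinates R X + t. Camera axes: x right, y down, z forward; pixel columns grow to the right and rows downward; lengths in mm; the calibration is good to about 2 mm. The wrist camera is an equidistant fisheye: a pixel r from the principal point sees the ray r / f radians off the axis. A picture is of the moment at which its call begins: read the wrist's pose just before it. camera_model takes no time and is no camera call; for the wrist camera it gives the pose at the moment of the call.
- bot.sign_off(): hands the job in; it is judged then, once.
The state is a dict: "time": time; "qpos": joint angles; "joint_vel": joint speeds; "joint_efforts": joint torques, N m; "ee_pos": TCP position; "tool_rot": TCP orientation; "contact_force": force on the tool from outside, world axes, zero at the start; "torque": the same for the moment, N m; "opening": opening from 0.0 (shut) to 1.0 (fully open); "finger_force": force on a finger pad.
Only numpy, scipy, OpenCV 4.12 (cv2) and the standard library are available. Lean on these libraries where they do the work, as an engineer would, in place of code of your own. Each camera call takes 0.05 s, during which the arm holds its last target. There are 200 camera calls.

### The job

Get the jeweller's balance ready for weighing: lift the loose lid off its round draught shield by the knob and set it down gently, knob up and without dropping it, near the middle of the bare stone slab, and let go of it. Then press the keys of the balance fully down one at a time, letting each spring back up before the next: first the round key (on), then the square key (unit), last the long bar key (zero). Press no key before the lid is off, leave the lid on the slab, and leave the other things on the bench where they are.

Things in the scene. Friction and masses are not known exactly. Their poses are not given: they have to be found in the camera images.
- balance: The jeweller's balance, fixed, left or right of the slab: grey housing 260 x 220 mm (x, y), flat top 55 mm above the bench. Origin: centre of its underside. x points from the key deck (robot side) to the round draught shield at the back, z up. The three keys stand in a row at x = -95 mm, y = -70, 0 and +70 mm, in any order, tops 77 mm above the bench.
- shield_mouth (a point): Centre of the mouth of the round aluminium draught shield, a tube 140 mm outside, 130 mm inside, its rim 110 mm above the bench; 50 mm behind the balance's origin. The lid starts on this rim; inside is the round weighing pan.
- lid: Loose aluminium lid, 180 g nominal: disc 150 mm in diameter and 6 mm thick with a boss 118 mm in diameter, 8 mm deep, below it, that reaches into the shield. Lift 10 mm to clear. Origin: centre of the boss's underside. z up. Black knob in the middle on top; 48 mm high in all. Set down, it rests on the boss.
- lid_knob (a point): Point on the axis of the lid's knob at the height to grip: 38 mm above the lid's origin, 10 mm below the knob's top. The knob is 32 mm in diameter and 34 mm high (14 to 48 mm above the lid's origin).
- slab: The bare square stone slab beside the balance, fixed, 220 x 220 x 20 mm. Origin: centre of its underside on the bench; its top is 20 mm above it. z up.
- key_round (a joint): How far the round key (on key, 36 mm in diameter) is pushed down: 0 m up, 0.008 m at the bottom stop. Spring: starts to move at 1 N, 5 N at the bottom; springs back by itself. It counts as pressed beyond 0.0055 m and as up below 0.002 m.
- key_round_top (a point): Centre of the top face of the round key (on key, 36 mm in diameter); it goes down with the key. z up; x and y run along the balance's x and y. The plain white cap stands 16 mm above its square black bezel (60 x 62 mm, 6 mm high) when up. Its place in the row of three differs from run to run.
- key_square (a joint): How far the square key (unit key, 34 x 34 mm) is pushed down: 0 m up, 0.008 m at the bottom stop. Spring: starts to move at 1 N, 5 N at the bottom; springs back by itself. It counts as pressed beyond 0.0055 m and as up below 0.002 m.
- key_square_top (a point): Centre of the top face of the square key (unit key, 34 x 34 mm); it goes down with the key. z up; x and y run along the balance's x and y. The plain white cap stands 16 mm above its square black bezel (60 x 62 mm, 6 mm high) when up. Its place in the row of three differs from run to run.
- key_bar (a joint): How far the long bar key (zero key, 22 mm in x by 54 mm in y) is pushed down: 0 m up, 0.008 m at the bottom stop. Spring: starts to move at 1 N, 5 N at the bottom; springs back by itself. It counts as pressed beyond 0.0055 m and as up below 0.002 m.
- key_bar_top (a point): Centre of the top face of the long bar key (zero key, 22 mm in x by 54 mm in y); it goes down with the key. z up; x and y run along the balance's x and y. The plain white cap stands 16 mm above its square black bezel (60 x 62 mm, 6 mm high) when up. Its place in the row of three differs from run to run.
- screwdriver: Bystander: loose screwdriver lying on the bench between the balance and the slab, up to about 30 mm high, roughly along x. Origin: under its middle.
- tin: Bystander: loose dark round tin with a lid, 84 mm in diameter, 65 mm high, at the back. Origin: centre of its underside.
- bench_block: Bystander: loose steel block 70 x 70 x 25 mm between the robot and the screwdriver. Origin: centre of its underside.
- sanding_block: Bystander: loose cork sanding block 90 x 50 x 28 mm at the left. Origin: centre of its underside.
- dish: Bystander: loose white bowl, 100 mm in diameter, 35 mm high, at the right. Origin: centre of its underside.
- pliers: Bystander: loose pliers with red handles, 145 mm long, 14 mm high, at the back left. Origin: at the pivot, underside.
There are look-alikes about, which are no part of the job. There is more than one size of the lid; the one meant has the size given above.

How it is judged (in metres and radians):
On the way, in this order (a step that is already met when the one before it is completed fails the run):
1. the lid lies flat, knob up, on the stone slab, let go (horizontal distance between lid and slab below 0.06 m and z of lid in the frame of slab between 0.014 and 0.026 m and angle between lid's own z axis and vertical below 0.1 rad and linear speed of lid below 0.03 m/s and contact force between the fingers and lid below 0.2 N), for 0.2 s.
2. the round key is pressed down alone (value of joint key_round above 0.0055 m and value of joint each of key_square, key_bar below 0.002 m), for 0.1 s.
3. the round key has sprung back up, all keys up (value of joint each of key_round, key_square, key_bar below 0.002 m), for 0.1 s.
4. the square key is pressed down alone (value of joint key_square above 0.0055 m and value of joint each of key_round, key_bar below 0.002 m), for 0.1 s.
5. the square key has sprung back up, all keys up (all of step 3), for 0.1 s.
6. the bar key is pressed down alone (value of joint key_bar above 0.0055 m and value of joint each of key_round, key_square below 0.002 m), for 0.1 s.
At the end, for the whole second after the job is handed in: The lid lies at rest on the slab, knob up (within 0.1 rad), its centre within 60 mm of the slab's centre and its underside within 6 mm of the slab's top, not held; all three keys are up again (pressed less than 2 mm) (all of step 1 and all of step 5); the robot touches nothing.
It fails at once if a key is pressed while the lid is still over the draught shield (horizontal distance between lid and shield_mouth below 0.06 m and value of joint any of key_round, key_square, key_bar above 0.004 m).
It fails at once if two keys are pressed at the same time (value of joint each of key_round, key_square above 0.004 m or value of joint each of key_round, key_bar above 0.004 m or value of joint each of key_square, key_bar above 0.004 m).
It fails at once if the lid is dropped (it falls free faster than 0.6 m/s, a drop of about 20 mm) (contact force between lid and anything else below 0.05 N and linear speed of lid above 0.6 m/s).
It fails at once if one of the six other loose things is moved more than 50 mm (distance of any of screwdriver, tin, bench_block, sanding_block, dish, pliers from where it was at the start of the episode above 0.05 m).
It also fails if it takes over 67 s, if anything falls off the work surface, if the arm or the gripper's body presses on something with over 40 N, if the wrist force passes 120 N, or if a joint passes its speed limit or range.

## Working session

There is one attempt and no reset: what is moved stays moved. The work goes in short steps, Python scripts to look and compute and a shell command to move; the robot and the scene stay as the last step left them, time stands still between calls to the robot, and variables do not carry over. Pictures are saved under pics/ and viewed, at most 10 in all, crops included, and the job is handed in when it is done.

```bash
mkdir -p pics; python3 - <<'E'
from station import bot, eyes
import cv2, numpy as np
s=bot.get_state(); print({k:np.round(v,3).tolist() for k,v in s.items()})
ims=[]
for n in ("top","scene"):
    im=eyes.get_image(n); cv2.imwrite(f"pics/{n}0.png",im[:,:,::-1]); m=eyes.camera_model(n); print(n,m)
E
```

```text
{'time': 0.0, 'qpos': [1.212, 0.359, 1.511, 0.0, 1.273, -0.115], 'joint_vel': [0.001, -0.0, -0.002, 0.001, 0.003, -0.001], 'joint_efforts': [0.004, -51.536, -27.073, 0.068, 0.035, -0.0], 'ee_pos': [144.591, 581.593, 221.812], 'tool_rot': [0.122, 0.993, -0.001, -0.0], 'contact_force': [-0.196, -0.718, -0.209], 'torque': [0.035, -0.02, -0.018], 'finger_force': 0.0, 'opening': 1.005}
top {'fx': 439.86126575833356, 'fy': 439.86126575833356, 'cx': 257.72004862023516, 'cy': 188.01314909132958, 'R': array([[ 0.00675526, -0.99996581,  0.0047702 ],
       [-0.99414347, -0.00723029, -0.10782617],
       [ 0.10785697, -0.00401387, -0.99415832]]), 't': array([  -8.56174753,  547.67613395, 1631.9614466 ])}
scene {'fx': 366.9697694440406, 'fy': 366.9697694440406, 'cx': 255.34041603926855, 'cy': 190.08185896965017, 'R': array([[ 7.35639132e-01,  6.77373628e-01,  1.91894325e-04],
       [ 5.23908767e-01, -5.68794102e-01, -6.34029079e-01],
       [-4.29365429e-01,  4.66517136e-01, -7.73309181e-01]]), 't': array([-436.43365114, -229.46115596, 1419.52780474])}
```

View pics/top0.png

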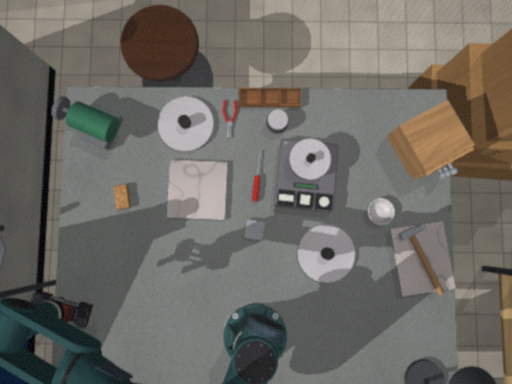

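View pics/scene0.png

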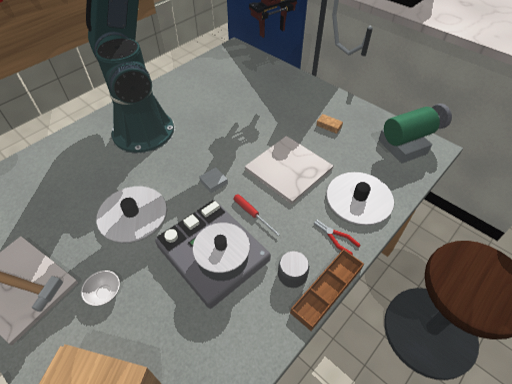

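The top view shows the balance with its small lid (knob ~(310,158)) and keys left to right: bar (286,198), square (305,200), round (324,202). The slab is at (198,190), with the screwdriver between it and the balance. The scene view agrees: knob (220,242), bar (209,210), square (191,223), round (171,236), slab (288,168).

```bash
cat > h.py <<'E'
import cv2, numpy as np
from scipy.optimize import least_squares
def ray(m,uv,fish=False):
    x=(uv[0]-m['cx'])/m['fx']; y=(uv[1]-m['cy'])/m['fy']
    if fish:
        r=np.hypot(x,y); d=np.array([x/r*np.sin(r),y/r*np.sin(r),np.cos(r)]) if r>0 else np.array([0,0,1.])
    else: d=np.array([x,y,1.]); d/=np.linalg.norm(d)
    return -m['R'].T@m['t'], m['R'].T@d
def plane(m,uv,z,fish=False):
    c,d=ray(m,uv,fish); return c+d*(z-c[2])/d[2]
def tri(rs):
    A=sum(np.eye(3)-np.outer(d,d) for c,d in rs); b=sum((np.eye(3)-np.outer(d,d))@c for c,d in rs)
    p=np.linalg.solve(A,b); return p, [round(float(np.linalg.norm(np.cross(p-c,d))),1) for c,d in rs]
def blob(mask,seed,R):
    """component nearest seed within window R: centroid, area, contour"""
    n,l,st,ce=cv2.connectedComponentsWithStats(mask.astype(np.uint8))
    best=[(np.hypot(*(ce[i]-seed)),i) for i in range(1,n) if st[i,4]>12]
    best.sort(); i=best[0][1]
    return ce[i],st[i,4],(l==i)
E
python3 - <<'E'
from h import *
from station import eyes
seeds={'top':dict(knob=(310,158),bar=(286,198),square=(305,200),round=(324,202),slab=(198,190)),
'scene':dict(knob=(220,242),bar=(209,210),square=(191,223),round=(171,236),slab=(288,168))}
C={};M={}
for n in seeds:
    im=cv2.imread(f"pics/{n}0.png"); g=im.min(2).astype(int); gx=im.max(2).astype(int); M[n]=eyes.camera_model(n)
    for k,s in seeds[n].items():
        if k=='knob': mk=gx<70
        elif k=='slab': mk=g>(150)
        else: mk=g>165
        W=np.zeros_like(mk); R=12 if k!='slab' else 60
        W[s[1]-R:s[1]+R,s[0]-R:s[0]+R]=1
        c,a,b=blob(mk&W,s,R); C[n,k]=c; print(n,k,c.round(1),a)
        if k=='slab':
            ct=max(cv2.findContours(b.astype(np.uint8),0,1)[0],key=cv2.contourArea)
            q=cv2.minAreaRect(ct); print(q, [plane(M[n],p,20).round(0).tolist() for p in cv2.boxPoints(q)])
for k in seeds['top']:
    p,e=tri([ray(M[n],C[n,k]) for n in seeds]); print(k,p.round(1),e)
    if k in('bar','square','round'): print('   plane',[plane(M[n],C[n,k],77).round(1) for n in seeds])
E
```

```text
top knob [310.5 157.5] 46
top bar [285.6 197.3] 70
top square [304.6 199.1] 71
top round [323.8 201.1] 63
top slab [199.6 186.6] 2679
((196.54122924804688, 189.59278869628906), (57.168243408203125, 56.98661422729492), 2.602562189102173) [[437.0, 338.0, 20.0], [655.0, 334.0, 20.0], [646.0, 116.0, 20.0], [429.0, 122.0, 20.0]]
scene knob [220.1 242.2] 149
scene bar [209.8 207.4] 107
scene square [190.7 220.2] 110
scene round [170.3 234. ] 105
scene slab [289.6 169.8] 2587
((288.6271667480469, 165.32659912109375), (70.74859619140625, 53.43777084350586), 36.25383758544922) [[432.0, 119.0, 20.0], [364.0, 366.0, 20.0], [655.0, 333.0, 20.0], [689.0, 111.0, 20.0]]
knob [ 647.1 -192.4  133.1] [0.5, 0.5]
bar [ 509.  -107.7   74.2] [0.7, 0.7]
   plane [array([ 509.1, -107. ,   77. ]), array([ 510.3, -109.5,   77. ])]
square [ 502.7 -177.1   75. ] [0.7, 0.7]
   plane [array([ 502.9, -176.4,   77. ]), array([ 503.6, -178.4,   77. ])]
round [ 496.1 -247.3   75.1] [0.3, 0.3]
   plane [array([ 496.1, -246.8,   77. ]), array([ 497.1, -248.1,   77. ])]
slab [553.9 217.8  11.1] [0.6, 0.6]
```

Triangulation gives knob axis ≈(647,-192), mid-height 133, key tops ≈75, slab centre ≈(543,228). These match the text. Next I move above the knob.

```bash
python3 -m crank '[[[0,0,0.4],[2.5,-3.9,0],0],[[0,0,0.4],[2.5,-3.9,0],0],[[0,0,0.4],[2.5,-3.9,0],0],[[0,0,0.4],[2.5,-3.9,0],0],[[0,0,0.4],[2.5,-3.9,0],0]]'
python3 -m crank '[[[0,0,0.4],[2.5,-3.9,0],0],[[0,0,0.4],[2.5,-3.9,0],0],[[0,0,0.4],[2.5,-3.9,0],0],[[0,0,0.4],[2.5,-3.9,0],0],[[0,0,0.4],[2.5,-3.9,0],0]]'
python3 -m crank '[[[0,0,0.4],[2.5,-3.9,0],0],[[0,0,0.4],[2.5,-3.9,0],0],[[0,0,0.4],[2.5,-3.9,0],0],[[0,0,0.4],[2.5,-3.9,0],0],[[0,0,0.4],[2.5,-3.9,0],0]]'
```

```text
time: 0.6
ee_pos: [270.2, 385.5, 222.4]
tool_rot: [0.104, 0.995, -0.0, -0.0]
contact_force: [0.7, -0.1, 0.0]
opening: 0.998
finger_force: 0.0
time: 1.1
ee_pos: [395.3, 190.5, 222.6]
tool_rot: [0.087, 0.996, -0.0, -0.0]
contact_force: [0.4, -0.7, -0.8]
opening: 1.001
finger_force: 0.0
time: 1.6
ee_pos: [520.3, -4.6, 222.4]
tool_rot: [0.07, 0.998, 0.0, -0.0]
contact_force: [0.0, 1.5, 0.3]
opening: 1.001
finger_force: 0.0
```

```bash
python3 -m crank '[[[0,0,0.4],[2.5,-3.7,0],0],[[0,0,0.4],[2.5,-3.7,0],0],[[0,0,0.4],[2.5,-3.7,0],0],[[0,0,0.4],[2.5,-3.7,0],0],[[0,0,0.4],[2.5,-3.7,0],0]]'
python3 -m crank '[[[0,0,0],[0,0,0],0],[[0,0,0],[0,0,0],0]]'
python3 - <<'E'
from station import bot, eyes
import cv2, numpy as np
im=eyes.get_image("wrist"); cv2.imwrite("pics/wrist1.png",im[:,:,::-1]); m=eyes.camera_model("wrist"); print(m); print(bot.get_state()['ee_pos'])
E
```

```text
time: 2.1
ee_pos: [645.3, -189.3, 222.1]
tool_rot: [0.052, 0.999, 0.0, -0.0]
contact_force: [0.4, -0.5, 0.5]
opening: 0.999
finger_force: 0.0
time: 2.3
ee_pos: [644.5, -188.3, 221.5]
tool_rot: [0.053, 0.999, 0.0, -0.001]
contact_force: [0.1, 0.2, -0.5]
opening: 1.0
finger_force: 0.0
{'fx': 297.3186396354542, 'fy': 297.3186396354542, 'cx': 249.55628222400696, 'cy': 195.25200705044804, 'R': array([[ 1.03664712e-01,  9.94611989e-01,  7.86601555e-04],
       [ 9.65217815e-01, -1.00791852e-01,  2.41237584e-01],
       [ 2.40017077e-01, -2.42485828e-02, -9.70465769e-01]]), 't': array([ 118.19443886, -670.53411638,  229.62820461])}
[ 643.96192523 -187.24236246  221.76419693]
```

View pics/wrist1.png

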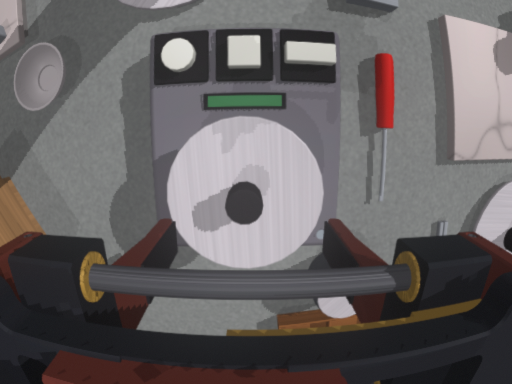

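Wrist view: knob at about (244,203) in the lid disc, keys round (178,54), square (244,51), bar (310,53), and the fingers straddle the knob left and right.

```bash
python3 - <<'E'
from h import *
from station import bot,eyes
m=eyes.camera_model("wrist"); im=cv2.imread("pics/wrist1.png")
gx=im.max(2).astype(int); g=im.min(2).astype(int)
W=np.zeros(gx.shape,bool); W[170:235,215:275]=1
c,a,b=blob((gx<70)&W,(244,203),0); ys,xs=np.where(b)
print('knob px',c,a,xs.min(),xs.max(),ys.min(),ys.max())
T=eyes.camera_model("top"); S=eyes.camera_model("scene")
p,e=tri([ray(m,c,True),ray(T,(310.5,157.5)),ray(S,(220.1,242.2))]); print('knob tri',p.round(1),e, 'at133',plane(m,c,133,True).round(1))
# lid disc: outline points cast to z=116, circle fit
W[:]=0; W[112:270,165:328]=1
lid=cv2.morphologyEx(((g>95)&W).astype(np.uint8),cv2.MORPH_OPEN,np.ones((5,5)))
ct=max(cv2.findContours(lid,0,1)[0],key=cv2.contourArea)[:,0]
P=np.array([plane(m,q,116,True)[:2] for q in ct.astype(float)])
r=least_squares(lambda v:np.hypot(*(P-v[:2]).T)-v[2],[645,-190,75],loss='soft_l1'); print('lid circle',r.x.round(1))
K={'round':((178,54),(323.8,201.1),(170.3,234)),'square':((244,51),(304.6,199.1),(190.7,220.2)),'bar':((310,53),(285.6,197.3),(209.8,207.4))}
for k,(s,t,sc) in K.items():
    W[:]=0; W[30:78,s[0]-30:s[0]+30]=1
    c,a,b=blob((g>130)&W,s,0)
    print(k,c.round(1),a,'at77',plane(m,c,77,True).round(1),tri([ray(m,c,True),ray(T,t),ray(S,sc)]))
E
```

```text
knob px [243.77672414 202.73362069] 1160 226 261 183 222
knob tri [ 647.5 -192.2  133.5] [0.8, 0.3, 0.9] at133 [ 648.2 -191.6  133. ]
lid circle [ 645.  -187.    82.7]
round [177.5  53.5] 836 at77 [ 496.6 -246.3   77. ] (array([ 495.99486954, -247.14123139,   74.73191765]), [0.4, 0.4, 0.5])
square [243.7  50.2] 980 at77 [ 503.  -177.3   77. ] (array([ 502.73358691, -177.23826214,   75.15984856]), [0.2, 0.7, 0.6])
bar [310.5  51.5] 945 at77 [ 509.5 -108.3   77. ] (array([ 508.90025212, -107.6566845 ,   74.03274066]), [0.1, 0.8, 0.7])
```

```bash
python3 -m crank '[[[0,0,0],[0.3,-0.4,-2],0],[[0,0,0],[0,0,-2.5],0],[[0,0,0],[0,0,-2.5],0],[[0,0,0],[0,0,-2],0],[[0,0,0],[0,0,-0.9],0]]'
python3 -m crank '[[[0,0,0],[0,0,0],0],[[0,0,0],[0,0,0],0],[[0,0,0],[0,0,0],0.3],[[0,0,0],[0,0,0],0.5],[[0,0,0],[0,0,0],0.6]]'
```

```text
time: 2.85
ee_pos: [645.6, -189.4, 121.7]
tool_rot: [0.051, 0.999, 0.001, -0.002]
contact_force: [-0.7, -0.7, 0.4]
opening: 0.998
finger_force: 0.0
time: 3.35
ee_pos: [648.3, -192.0, 124.5]
tool_rot: [0.052, 0.999, -0.0, 0.001]
contact_force: [0.6, -0.7, 0.4]
opening: 0.767
finger_force: 0.0
```

```bash
python3 -m crank '[[[0,0,0],[0,0,0],0.65],[[0,0,0],[0,0,0],0.7],[[0,0,0],[0,0,0],0.8],[[0,0,0],[0,0,0],0.9],[[0,0,0],[0,0,0],1]]'
python3 -m crank '[[[0,0,0],[0,0,0],1],[[0,0,0],[0,0,0],1],[[0,0,0],[0,0,0],1],[[0,0,0],[0,0,0],1],[[0,0,0],[0,0,0],1]]'
```

```text
time: 3.85
ee_pos: [647.8, -191.9, 123.6]
tool_rot: [0.052, 0.999, -0.0, -0.0]
contact_force: [0.5, -0.8, 0.3]
opening: 0.359
finger_force: 30.0
time: 4.35
ee_pos: [647.8, -191.8, 123.6]
tool_rot: [0.052, 0.999, -0.0, -0.0]
contact_force: [-0.5, 0.2, -0.7]
opening: 0.356
finger_force: 30.0
```

Gripped: opening is 31 mm, matching the 32 mm knob. Now I lift.

```bash
python3 -m crank '[[[0,0,0],[0,0,0.5],1],[[0,0,0],[0,0,1],1],[[0,0,0],[0,0,1.5],1],[[0,0,0],[0,0,1.5],1],[[0,0,0],[0,0,1.5],1]]'
python3 -m crank '[[[0,0,0],[0,0,0],1],[[0,0,0],[0,0,0],1],[[0,0,0],[0,0,0],1]]'
python3 - <<'E'
from station import bot, eyes
import cv2, numpy as np
a=[eyes.get_image(n)[:,:,::-1] for n in ("scene","wrist")]
cv2.imwrite("pics/lift.png",cv2.resize(np.hstack([a[0][150:320,90:350],a[1][60:230,120:380]]),None,fx=1.5,fy=1.5))
E
```

```text
time: 4.85
ee_pos: [648.3, -191.9, 185.7]
tool_rot: [0.052, 0.999, -0.0, 0.001]
contact_force: [-0.1, -1.7, -1.5]
opening: 0.356
finger_force: 30.0
time: 5.15
ee_pos: [647.3, -191.6, 183.1]
tool_rot: [0.052, 0.999, 0.0, -0.001]
contact_force: [-0.3, -0.3, -1.3]
opening: 0.36
finger_force: 30.0
```

View pics/lift.png

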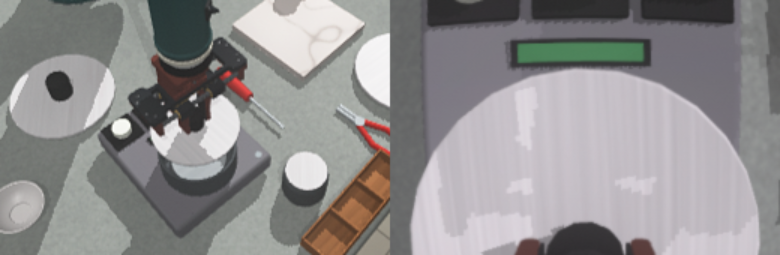

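The lid is held level and clear of the shield. I carry it over the slab.

```bash
python3 -m crank '[[[0,0,0],[-0.5,2,0],1],[[0,0,0],[-1,4,0],1],[[0,0,0],[-1,4,0],1],[[0,0,0],[-1,4,0],1],[[0,0,0],[-1,4,0],1]]'
python3 -m crank '[[[0,0,0],[-1,4,0],1],[[0,0,0],[-1,4,0],1],[[0,0,0],[-1,4,0],1],[[0,0,0],[-1,4,0],1],[[0,0,0],[-1,4,0],1]]'
python3 -m crank '[[[0,0,0],[-1,3,0],1],[[0,0,0],[-0.5,1,0],1],[[0,0,0],[0,0,0],1],[[0,0,0],[0,0,0],1],[[0,0,0],[0,0,0],1]]'
python3 - <<'E'
from h import *
from station import eyes
M={n:eyes.camera_model(n) for n in ('top','scene')}; Q={}
for n,s,t in (('top',(198,190),120),('scene',(288,168),120)):
    im=cv2.imread(f"pics/{n}0.png").astype(int)
    mk=(im.min(2)>t)&(im[:,:,2]>=im[:,:,0]+3)   # pinkish stone
    W=np.zeros(mk.shape,bool); W[s[1]-42:s[1]+42,s[0]-50:s[0]+50]=1
    mm=cv2.morphologyEx((mk&W).astype(np.uint8),cv2.MORPH_OPEN,np.ones((3,3)))
    ct=max(cv2.findContours(mm,0,1)[0],key=cv2.contourArea)
    hull=cv2.convexHull(ct); q=cv2.approxPolyN(hull,4,ensure_convex=True).reshape(-1,2).astype(float); print(n,q.tolist())
    Q[n]=q
for a in Q['top']:
    print(a,min(((tri([ray(M['top'],a),ray(M['scene'],b)])[1][0],tri([ray(M['top'],a),ray(M['scene'],b)])[0].round(0).tolist()) for b in Q['scene']),key=lambda v:v[0]))
E
```

```text
time: 5.75
ee_pos: [601.4, -9.4, 183.1]
tool_rot: [0.052, 0.999, 0.0, -0.001]
contact_force: [0.5, -0.1, -2.5]
opening: 0.357
finger_force: 30.0
time: 6.25
ee_pos: [551.0, 190.5, 183.3]
tool_rot: [0.052, 0.999, 0.0, -0.001]
contact_force: [0.3, -0.3, -1.7]
opening: 0.358
finger_force: 30.0
time: 6.75
ee_pos: [538.2, 227.0, 183.5]
tool_rot: [0.053, 0.999, -0.0, 0.0]
contact_force: [-0.1, -0.7, -1.6]
opening: 0.359
finger_force: 30.0
top [[227.0, 161.0], [225.0, 219.0], [166.0, 219.0], [169.0, 159.0]]
scene [[334.0, 165.0], [292.0, 201.0], [243.0, 166.0], [286.0, 134.0]]
[227. 161.] (1.1, [651.0, 113.0, 20.0])
[225. 219.] (1.4, [429.0, 117.0, 20.0])
[166. 219.] (2.9, [431.0, 342.0, 19.0])
[169. 159.] (0.4, [658.0, 335.0, 19.0])
```

Slab top triangulates to z≈20 and its centre to (542,227). I lower in two stages.

```bash
python3 -m crank '[[[0,0,0],[0.4,0,-2],1],[[0,0,0],[0,0,-3],1],[[0,0,0],[0,0,-3],1],[[0,0,0],[0,0,-3],1],[[0,0,0],[0,0,-2],1]]'
python3 -m crank '[[[0,0,0],[0,0,-0.3],1],[[0,0,0],[0,0,-0.3],1],[[0,0,0],[0,0,0],1],[[0,0,0],[0,0,0],1],[[0,0,0],[0,0,0],1]]'
python3 -m crank '[[[0,0,0],[0,0,-0.1],1],[[0,0,0],[0,0,-0.1],1],[[0,0,0],[0,0,-0.1],1],[[0,0,0],[0,0,0],1],[[0,0,0],[0,0,0],1]]'
```

```text
time: 7.25
ee_pos: [541.5, 226.4, 51.6]
tool_rot: [0.053, 0.999, -0.0, -0.001]
contact_force: [-0.6, -0.2, -2.5]
opening: 0.358
finger_force: 30.0
time: 7.75
ee_pos: [542.7, 228.4, 48.7]
tool_rot: [0.052, 0.999, 0.0, 0.001]
contact_force: [-0.4, 0.4, -1.9]
opening: 0.359
finger_force: 30.0
time: 8.25
ee_pos: [541.7, 228.2, 44.5]
tool_rot: [0.052, 0.999, -0.0, -0.0]
contact_force: [-0.6, -0.6, -1.4]
opening: 0.36
finger_force: 30.0
```

```bash
python3 -m crank '[[[0,0,0],[0,0,-0.1],1],[[0,0,0],[0,0,-0.1],1],[[0,0,0],[0,0,0],1],[[0,0,0],[0,0,0],1]]'
python3 -m crank '[[[0,0,0],[0,0,-0.1],1],[[0,0,0],[0,0,0],1],[[0,0,0],[0,0,0],1]]'
python3 -m crank '[[[0,0,0],[0,0,-0.1],1],[[0,0,0],[0,0,0],1],[[0,0,0],[0,0,0],1]]'
```

```text
time: 8.65
ee_pos: [541.7, 228.2, 42.5]
tool_rot: [0.052, 0.999, -0.0, -0.0]
contact_force: [0.1, 0.3, -2.0]
opening: 0.358
finger_force: 30.0
time: 8.95
ee_pos: [541.8, 228.2, 41.6]
tool_rot: [0.052, 0.999, -0.0, -0.0]
contact_force: [0.0, 0.3, -2.0]
opening: 0.355
finger_force: 30.0
time: 9.25
ee_pos: [541.9, 228.2, 41.5]
tool_rot: [0.052, 0.999, -0.0, 0.0]
contact_force: [-3.1, 0.5, 7.0]
opening: 0.354
finger_force: 30.0
```

Contact at TCP z 41.5, as predicted. I release and rise.

```bash
python3 -m crank '[[[0,0,0],[0,0,0],0.6],[[0,0,0],[0,0,0],0.5],[[0,0,0],[0,0,0],0.3],[[0,0,0],[0,0,0],0],[[0,0,0],[0,0,0],0]]'
python3 -m crank '[[[0,0,0],[0,0,0],0],[[0,0,0],[0,0,0],0],[[0,0,0],[0,0,0],0],[[0,0,0],[0,0,0],0],[[0,0,0],[0,0,0],0]]'
python3 -m crank '[[[0,0,0],[0,0,1],0],[[0,0,0],[0,0,3],0],[[0,0,0],[0,0,4],0],[[0,0,0],[0,0,4],0],[[0,0,0],[0,0,2],0]]'
python3 - <<'E'
from station import bot, eyes
import cv2, numpy as np
im=eyes.get_image("wrist")[:,:,::-1]; cv2.imwrite("pics/placed.png",im)
E
```

```text
time: 9.75
ee_pos: [541.8, 228.2, 40.5]
tool_rot: [0.052, 0.999, -0.0, -0.0]
contact_force: [0.1, -0.5, 0.1]
opening: 0.726
finger_force: 0.0
time: 10.25
ee_pos: [541.8, 228.2, 40.6]
tool_rot: [0.052, 0.999, -0.0, -0.0]
contact_force: [0.1, 1.2, 0.1]
opening: 1.003
finger_force: 0.0
time: 10.75
ee_pos: [543.6, 228.8, 185.1]
tool_rot: [0.052, 0.999, 0.001, 0.003]
contact_force: [0.1, 0.2, -0.9]
opening: 1.0
finger_force: 0.0
```

View pics/placed.png

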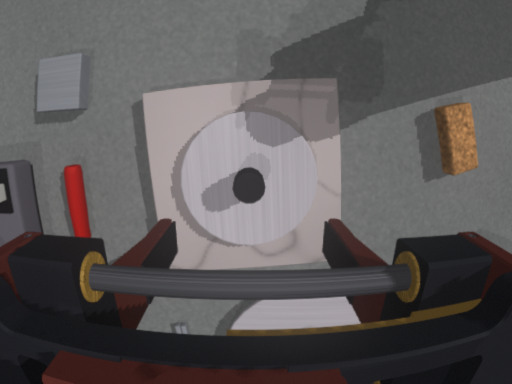

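The lid sits flat in the middle of the slab (knob (249,185), disc centred on the stone). Next I close the gripper and go above the round key.

```bash
python3 -m crank '[[[0,0,0],[-0.4,-2.5,0],0.5],[[0,0,0],[-0.4,-4.5,0],0.8],[[0,0,0],[-0.4,-4.5,0],1],[[0,0,0],[-0.4,-4.5,0],1],[[0,0,0],[-0.4,-4.5,0],1]]'
python3 -m crank '[[[0,0,0],[-0.4,-4.5,0],1],[[0,0,0],[-0.4,-4.5,0],1],[[0,0,0],[-0.4,-4.5,0],1],[[0,0,0],[-0.4,-4.5,0],1],[[0,0,0],[-0.4,-4.5,0],1]]'
python3 -m crank '[[[0,0,0],[-0.4,-3,0],1],[[0,0,0],[-0.2,-1.5,0],1],[[0,0,0],[0,0,0],1],[[0,0,0],[0,0,0],1],[[0,0,0],[0,0,0],1]]'
```

```text
time: 11.3
ee_pos: [521.1, 21.7, 180.6]
tool_rot: [0.052, 0.999, -0.0, -0.0]
contact_force: [0.3, -0.6, 0.7]
opening: 0.585
finger_force: 0.0
time: 11.8
ee_pos: [501.1, -203.4, 180.6]
tool_rot: [0.052, 0.999, 0.0, -0.0]
contact_force: [1.1, -0.0, -0.1]
opening: 0.128
finger_force: 0.0
time: 12.3
ee_pos: [495.8, -245.0, 180.5]
tool_rot: [0.051, 0.999, 0.0, -0.0]
contact_force: [-0.1, -0.3, -0.6]
opening: 0.003
finger_force: 0.0
```

```bash
python3 -m crank '[[[0,0,0],[0,-0.2,-2],1],[[0,0,0],[0,0,-3],1],[[0,0,0],[0,0,-3],1],[[0,0,0],[0,0,-1.5],1],[[0,0,0],[0,0,-0.3],1]]'
python3 -m crank '[[[0,0,0],[0,0,0],1],[[0,0,0],[0,0,-0.3],1],[[0,0,0],[0,0,-0.3],1],[[0,0,0],[0,0,0],1]]'
```

```text
time: 12.8
ee_pos: [494.7, -246.2, 80.7]
tool_rot: [0.051, 0.999, 0.001, -0.002]
contact_force: [0.3, -0.5, 0.1]
opening: 0.005
finger_force: 0.0
time: 13.2
ee_pos: [496.4, -248.9, 77.1]
tool_rot: [0.052, 0.999, -0.0, 0.001]
contact_force: [-0.1, 0.4, 1.8]
opening: 0.008
finger_force: 0.4
```

```bash
python3 -m crank '[[[0,0,0],[0,0,-0.2],1],[[0,0,0],[0,0,-0.2],1],[[0,0,0],[0,0,-0.2],1],[[0,0,0],[0,0,0],1],[[0,0,0],[0,0,0],1]]'
python3 -m crank '[[[0,0,0],[0,0,-0.1],1],[[0,0,0],[0,0,0],1],[[0,0,0],[0,0,0],1]]'
```

```text
time: 13.7
ee_pos: [496.3, -249.0, 70.9]
tool_rot: [0.052, 0.999, -0.0, 0.0]
contact_force: [1.4, 0.8, 3.6]
opening: 0.004
finger_force: 2.0
time: 14.0
ee_pos: [496.3, -249.0, 69.8]
tool_rot: [0.052, 0.999, -0.0, 0.0]
contact_force: [2.9, 0.7, 5.9]
opening: 0.004
finger_force: 2.2
```

```bash
python3 -m crank '[[[0,0,0],[0,0,-0.1],1],[[0,0,0],[0,0,0],1],[[0,0,0],[0,0,0],1],[[0,0,0],[0,0,0],1]]'
```

```text
time: 14.4
ee_pos: [496.4, -249.0, 69.2]
tool_rot: [0.052, 0.999, -0.0, 0.001]
contact_force: [3.1, 2.4, 9.9]
opening: 0.006
finger_force: 4.6
```

The round key is at its stop: 9.9 N at z 69.2. I rise and go on to the square key.

```bash
python3 -m crank '[[[0,0,0],[0,0,1],1],[[0,0,0],[0,0,2],1],[[0,0,0],[0,0,1],1],[[0,0,0],[0,0,0],1],[[0,0,0],[0,0,0],1]]'
python3 -m crank '[[[0,0,0],[0.2,2,0],1],[[0,0,0],[0.3,3,0],1],[[0,0,0],[0.2,2.2,0],1],[[0,0,0],[0,0,0],1],[[0,0,0],[0,0,0],1]]'
python3 -m crank '[[[0,0,0],[0,0,-1],1],[[0,0,0],[0,0,-1.2],1],[[0,0,0],[0,0,-0.6],1],[[0,0,0],[0,0,0],1],[[0,0,0],[0,0,0],1]]'
```

```text
time: 14.9
ee_pos: [495.3, -248.6, 108.3]
tool_rot: [0.052, 0.999, 0.0, -0.0]
contact_force: [0.1, -0.5, -0.1]
opening: 0.008
finger_force: 0.0
time: 15.4
ee_pos: [502.3, -176.6, 107.9]
tool_rot: [0.051, 0.999, -0.0, -0.001]
contact_force: [-0.2, 0.1, 0.2]
opening: 0.005
finger_force: 0.0
time: 15.9
ee_pos: [502.6, -177.0, 80.2]
tool_rot: [0.052, 0.999, 0.0, -0.0]
contact_force: [0.4, 0.2, 0.5]
opening: 0.007
finger_force: 0.0
```

```bash
python3 -m crank '[[[0,0,0],[0,0,-0.3],1],[[0,0,0],[0,0,-0.3],1],[[0,0,0],[0,0,-0.3],1],[[0,0,0],[0,0,-0.2],1],[[0,0,0],[0,0,0],1]]'
python3 -m crank '[[[0,0,0],[0,0,-0.1],1],[[0,0,0],[0,0,0],1],[[0,0,0],[0,0,0],1],[[0,0,0],[0,0,0],1]]'
```

```text
time: 16.4
ee_pos: [503.3, -177.1, 69.8]
tool_rot: [0.052, 0.999, -0.0, 0.0]
contact_force: [1.0, -1.8, 5.3]
opening: 0.01
finger_force: 2.2
time: 16.8
ee_pos: [503.4, -177.1, 69.3]
tool_rot: [0.052, 0.999, -0.0, 0.001]
contact_force: [-0.2, -0.8, 7.8]
opening: 0.003
finger_force: 3.9
```

The square key is at its stop (7.8 N). Next is the bar key at (509,-108).

```bash
python3 -m crank '[[[0,0,0],[0,0,1],1],[[0,0,0],[0,0,2],1],[[0,0,0],[0,0,0.9],1],[[0,0,0],[0,0,0],1],[[0,0,0],[0,0,0],1]]'
python3 -m crank '[[[0,0,0],[0.2,2,0],1],[[0,0,0],[0.3,3,0],1],[[0,0,0],[0.1,1.9,0],1],[[0,0,0],[0,0,0],1],[[0,0,0],[0,0,0],1]]'
python3 -m crank '[[[0,0,0],[0,0,-1],1],[[0,0,0],[0,0,-1.2],1],[[0,0,0],[0,0,-0.6],1],[[0,0,0],[0,0,0],1],[[0,0,0],[0,0,0],1]]'
```

```text
time: 17.3
ee_pos: [502.5, -176.5, 107.4]
tool_rot: [0.052, 0.999, 0.0, -0.0]
contact_force: [-0.5, -0.1, 1.0]
opening: 0.007
finger_force: 0.0
time: 17.8
ee_pos: [508.4, -107.6, 107.0]
tool_rot: [0.051, 0.999, -0.0, -0.001]
contact_force: [-0.0, 0.6, -0.1]
opening: 0.004
finger_force: 0.0
time: 18.3
ee_pos: [508.5, -108.0, 79.2]
tool_rot: [0.052, 0.999, 0.0, -0.0]
contact_force: [0.5, 0.5, -0.3]
opening: 0.006
finger_force: 0.0
```

```bash
python3 -m crank '[[[0,0,0],[0,0,-0.3],1],[[0,0,0],[0,0,-0.3],1],[[0,0,0],[0,0,-0.3],1],[[0,0,0],[0,0,-0.1],1],[[0,0,0],[0,0,0],1]]'
python3 -m crank '[[[0,0,0],[0,0,-0.1],1],[[0,0,0],[0,0,0],1],[[0,0,0],[0,0,0],1],[[0,0,0],[0,0,0],1]]'
```

```text
time: 18.8
ee_pos: [509.3, -108.0, 69.9]
tool_rot: [0.052, 0.999, -0.0, 0.0]
contact_force: [-0.6, -1.9, 5.0]
opening: 0.002
finger_force: 2.2
time: 19.2
ee_pos: [509.3, -108.0, 69.3]
tool_rot: [0.052, 0.999, -0.0, 0.001]
contact_force: [-1.3, -0.9, 8.2]
opening: 0.003
finger_force: 4.1
```

The bar key is down (8.2 N). I rise well clear and check.

```bash
python3 -m crank '[[[0,0,0],[0,0,1],1],[[0,0,0],[0,0,3],1],[[0,0,0],[0,0,4],1],[[0,0,0],[0,0,3],1],[[0,0,0],[0,0,1],1]]'
python3 -m crank '[[[0,0,0],[0,0,0],1],[[0,0,0],[0,0,0],1],[[0,0,0],[0,0,0],1],[[0,0,0],[0,0,0],1],[[0,0,0],[0,0,0],1]]'
python3 - <<'E'
from station import eyes
import cv2
cv2.imwrite("pics/end.png",eyes.get_image("scene")[:,:,::-1])
E
```

```text
time: 19.7
ee_pos: [510.2, -108.0, 191.8]
tool_rot: [0.052, 0.999, -0.0, 0.002]
contact_force: [0.3, 0.0, -1.0]
opening: 0.008
finger_force: 0.0
time: 20.2
ee_pos: [508.2, -107.6, 187.6]
tool_rot: [0.052, 0.999, 0.0, -0.001]
contact_force: [0.5, 0.3, -0.5]
opening: 0.003
finger_force: 0.0
```

View pics/end.png

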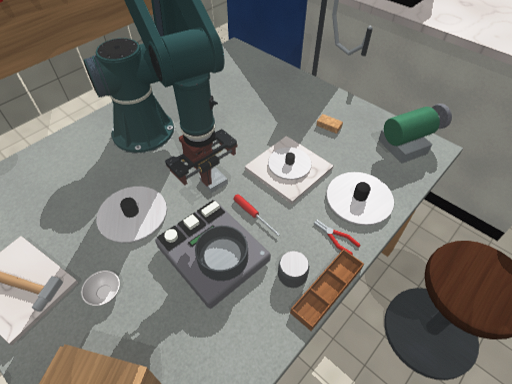

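The lid is centred on the slab (290,160), all the keys are up, the shield is open, and the other things are where they were.

```bash
python3 -c "
from station import bot
print(bot.sign_off())"
```

```text
the job is handed in; nothing more can be done
None
```

The lid is on the middle of the slab, knob up and let go; the round, square and bar keys were pressed to their stops in that order and are up again, and the job was handed in at about 20 s (no verdict was returned).

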